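Line up the pipe saddles and close their case

ROBOT

A 6-joint arm with a two-finger parallel gripper is mounted at the origin on the work surface. World frame = base frame: x ahead of the robot, y to its left, z up, the work surface at z = 0. Lengths are in m, angles in degrees, forces in N, time in s.
With the tool pointing down it reaches from about 0.4 to 0.825 m from the base axis. Payload 7 kg.
Tool frame: the origin (TCP) lies at the very end of the fingers, on their centre line; the grasp point (between the pads) lies 19 mm behind it; z points along the fingers, y is the line along which they close (so a half turn about z gives the same grasp; the last joint's range is limited). The gripper opens to 88 mm and grips with 3 to 60 N. Pads are 19 mm wide; open, the fingers measure 130 mm over their backs; the gripper's body (78 mm by 193 mm) begins 47 mm behind the grasp point.
Start: joints at [93.57, 20.546, 0.682, 0, -70.136, -16.507], TCP at [0.151, 0.658, 0.227] pointing down, gripper open.
Joint ranges: [-176.03, 176.03], [-82.01, 121.73], [-58.28, 71.71], [-173.87, 95.51], [-174.79, -0.11], [-173.66, 173.66]. Speed limits (degrees/s): [136.94, 136.94, 172.46, 180, 180, 180].

INTERFACE

Orientations are given as [roll, pitch, yaw] about the fixed x, y, z axes, in that order (R = Rz(yaw) Ry(pitch) Rx(roll)).
In Python, from plant import get_state, capture, close_job, regions_of gives the robot as it stands.
- The arm moves only by the tool jog_arm, never from a script. Its argument "moves" is a list of rows, each a list of 3 entries, a list of its own where there are three numbers: the shift along the tool's x, y, z in cm, then the turn about the tool's z in degrees, then the finger opening in cm, from 0 to 8.76. A call has 1 to 12 rows; each row shifts and turns the commanded pose from where the row before left it, along the tool's axes as they then stand; what a row does not reach is not made up. A row lasts 1/8 s, in which the tool goes at most 62.5 mm and 10.7 degrees, less where a joint would pass 70% of its speed; a pose out of reach is approached as far as the arm can. A call is refused whole if a number of a shift passes 6.25 or a number of a turn 10.7, either way. A call with a gripper value outside its range is refused whole. The fingers move at their own pace and stop on an object; "newtons" is the grip in N (left out, the last holds). Time passes only in rows, so rows that do not move let the fingers close. It gives the time, the measured TCP pose, the force, the opening and the grip force at its end, in the units of the state.
- get_state(): the state, without advancing time (a new reading comes with each control period).
- capture(name): name is "scene" or "top" or "wrist"; returns a dict with "pixels" (480x640x3 uint8, blue, green, red), "mtx" (3x3 intrinsics, pixels), "k1" (the pictures are not rectified: a ray, as slopes to the right and down, at radius r is drawn at 1 + k1 r^2 times it, then the intrinsics apply), "world_from_camera" (4x4, takes a point from camera to world coordinates); the wrist camera has in their place "hand_eye" (4x4, takes a point from camera to tool coordinates, whose origin is the TCP and whose axes are the flange's). Camera axes: x right, y down, z forward; pixel columns grow to the right and rows downward; lengths in m; the calibration is good to about 2 mm. A picture is of the moment at which its call begins: read the wrist's pose just before it. There is no depth.
- close_job(): hands the job in; it is judged then, once.
Trained networks look in a picture, given as the dict that the camera call returned (one of the last four; its "shot" number tells which), for a name from the list of things; names that differ only in an ending like _2 or _b are one class to them, and where a whole thing is asked for, a point or a joint stands for the part that bears it (a point fixed in the world has none). Each returns a list of dicts, best first, with "confidence" (0 to 1); they miss things now and then, are a little off and sometimes report something else, mostly with a low value. They report only what shows in the picture. A call takes as long as a camera call. They do not tell look-alikes from the thing itself.
- regions_of(picture, thing): "pixels" (480x640 bool, what is visible of it) and "pixel" ([column, row] in pixels, amid what is visible of it).
The state is a dict: "time_s": time; "joints": joint angles; "qd": joint speeds; "joint_torque": joint torques, N m; "tcp_pos": TCP position; "eef_rot": TCP orientation; "contact_force": force on the tool from outside, world axes, zero at the start; "moment": the same for the moment, N m; "gripper_width": finger opening in m; "gripper_force": force on a finger pad.
Only numpy, scipy, OpenCV 4.12 (cv2) and the standard library are available. Lean on these libraries where they do the work, as an engineer would, in place of code of your own. Each camera call takes 0.05 s, during which the arm holds its last target. There are 200 camera calls.

TASK

The three aluminium saddle blocks have shifted in their open case. Slide them into an even row, one centred on each printed outline and square with it, and then swing the hinged lid down gently, without slamming it, until it is fully shut over them. Leave the other things on the desk where they are.

Things in the scene. Friction and masses are not known exactly. Their poses are not given: they have to be found in the camera images.
- case: Fixed black plastic case base, an open tray 170 (its x) by 250 (its y) by 16 mm high; walls 5 mm thick, floor 5 mm thick with a grey liner. Origin: centre of its underside; z up. The lid's hinge runs along the top of its +x wall; the opening side is -x. White printed outlines (54 along x, 36 mm) lie in a row along y, 75 mm apart.
- lid (a joint): Angle of the lid in rad: 0 fully shut, 1.57 standing upright, up to 2.1 leaning back. The lid is a black shell 170 x 250 mm and 30 mm deep with 5 mm walls and a small tab (70 wide, 14 out, 6 mm thick) at its free rim; 300 g. The friction hinge holds it at any angle; closing takes about 3 to 5 N at the free edge.
- lid_hinge (a point): Middle of the hinge line, at case x = +85 mm, y = 0, z = 16 mm. Axes turn with the lid: -x from the hinge to the free edge, y along the hinge line (as case y), z towards the lid's outer face, which lies at z = +30 mm.
- lid_edge (a point): Middle of the lid's free edge on its outer face (170 mm from the hinge along the lid, 30 mm out). Inside the lid two grey ribs, 16 mm wide, run parallel to case x at case y = +-37.5 mm; with the lid shut they come down between the blocks, to 8 mm below the blocks' tops, and strike a block that is well out of place.
- mark_right (a point): Centre of the outline at case y = -75 mm, on the case floor (5 mm above the case's underside). Axes as the case.
- mark_mid (a point): Centre of the middle outline (case y = 0), on the case floor. Axes as the case.
- mark_left (a point): Centre of the outline at case y = +75 mm, on the case floor. Axes as the case.
- block_a: One of three identical loose aluminium pipe saddle blocks, 50 (x) by 32 (y) by 30 mm high (z), with a 22 mm wide, 12 mm deep channel along y across the middle of its top; 80 to 170 g. Origin: centre of its underside. Any block may go on any outline, either way round.
- block_b: One of three identical loose aluminium pipe saddle blocks, 50 (x) by 32 (y) by 30 mm high (z), with a 22 mm wide, 12 mm deep channel along y across the middle of its top; 80 to 170 g. Origin: centre of its underside. Any block may go on any outline, either way round.
- block_c: One of three identical loose aluminium pipe saddle blocks, 50 (x) by 32 (y) by 30 mm high (z), with a 22 mm wide, 12 mm deep channel along y across the middle of its top; 80 to 170 g. Origin: centre of its underside. Any block may go on any outline, either way round.
- parts_bin: Bystander: blue open bin 160 x 100 x 75 mm with fittings. Origin: centre of its underside.
- carton: Bystander: cardboard box 150 x 120 x 90 mm. Origin: centre of its underside.
- spanner: Bystander: steel spanner lying flat on the desk. Origin: its middle, underside.
- reducer: Bystander: steel pipe reducer, 60 mm across and 70 mm high, upright. Origin: centre of its underside.
Not all that is in view belongs to the job. What is shaped like the block_b but turquoise is not meant.

How it is judged:
By the outcome, as a careful person would: the job done as asked, in the order asked, and still so for the second after the job is handed in, with the robot touching nothing.
It also fails if it takes over 61 s, if anything falls off the work surface, if the arm or the gripper's body presses on something with over 40 N, if the wrist force passes 120 N, or if a joint passes its speed limit or range.

## Working session

There is one attempt and no reset: what is moved stays moved. The work goes in short steps, Python scripts to look and compute and a tool call to move; the robot and the scene stay as the last step left them, time stands still between calls to the robot, and variables do not carry over. Pictures are saved under pics/ and viewed, at most 10 in all, crops included, and the job is handed in when it is done.

Besides the shell and the picture viewer there is one more tool, called by a JSON object that holds its "op" and its "data". jog_arm: Moves the arm, as the interface text tells. Its arguments: {"type":"object","properties":{"moves":{"type":"array"},"newtons":{"type":"number"}},"required":["moves"]}

```bash
mkdir -p pics; ls; cat > h.py <<'E'
import numpy as np,cv2,pickle
from plant import get_state,capture,regions_of
from scipy.spatial.transform import Rotation as R
def cam(p,st=None):
    if 'world_from_camera' in p: return np.array(p['world_from_camera'])
    T=np.eye(4);T[:3,:3]=R.from_euler('xyz',st['eef_rot'],degrees=True).as_matrix();T[:3,3]=st['tcp_pos']
    return T@np.array(p['hand_eye'])
def unproj(p,T,uv,z):
    K=np.array(p['mtx']);uv=np.atleast_2d(uv).astype(float)
    d=np.c_[(uv[:,0]-K[0,2])/K[0,0],(uv[:,1]-K[1,2])/K[1,1]]
    x=d.copy()
    for _ in range(20): x=d/(1+p['k1']*(x**2).sum(1,keepdims=True))
    r=np.c_[x,np.ones(len(x))]@T[:3,:3].T
    return T[:3,3]+r*((z-T[2,3])/r[:,2])[:,None]
def proj(p,T,X):
    X=(np.atleast_2d(X)-T[:3,3])@T[:3,:3]
    x=X[:,:2]/X[:,2:];x=x*(1+p['k1']*(x**2).sum(1,keepdims=True))
    K=np.array(p['mtx']);return np.c_[x[:,0]*K[0,0]+K[0,2],x[:,1]*K[1,1]+K[1,2]]
E
python3 - <<'E'
from h import *
st=get_state();print(st)
for n in ['scene','top']:
    p=capture(n);cv2.imwrite(f'pics/{n}0.png',p['pixels']);T=cam(p);print(n,np.round(T,3).tolist(),p['mtx'],p['k1'])
    for t in ['block_a','case','lid']:
        for r in regions_of(p,t): print(t,np.round(r['confidence'],2),r['pixel'],r['pixels'].sum(),np.round(unproj(p,T,r['pixel'],.035),3))
E
```

```text
pics
{'time_s': 0.0, 'joints': array([ 9.35688901e+01,  2.05917612e+01,  6.31934245e-01, -2.16742180e-02,
       -7.01364112e+01, -1.65077723e+01]), 'qd': array([-0.05233797,  0.09093781, -0.1128825 ,  0.09272895,  0.07200783,
        0.04180666]), 'joint_torque': array([ 4.82715659e-04, -5.82709765e+01,  2.93049985e+01,  6.99693114e+00,
        6.85519277e-03, -1.65815354e-04]), 'tcp_pos': array([0.15103887, 0.65735657, 0.22560016]), 'eef_rot': array([ 1.79901939e+02, -7.81339794e-03, -1.29462572e+01]), 'contact_force': array([ 0.42812051,  0.13616801, -0.81193205]), 'moment': array([0.01739442, 0.00762174, 0.02177419]), 'gripper_force': 0.0, 'gripper_width': 0.08779796641623885}
scene [[0.239, 0.562, -0.792, 1.415], [0.971, -0.12, 0.207, -0.224], [0.021, -0.819, -0.574, 0.714], [0.0, 0.0, 0.0, 1.0]] [[450.73410132   0.         319.04883684]
 [  0.         450.73410132 236.86397671]
 [  0.           0.           1.        ]] 0.0008042650397817688
block_a 0.92 [231.2, 283.3] 330 [[ 0.614 -0.218  0.035]]
block_a 0.9 [230.6, 249.7] 305 [[ 0.485 -0.209  0.035]]
block_a 0.87 [331.3, 275.
[... 350 characters left out ...]
, -0.02], [-0.002, -0.11, -0.994, 1.02], [0.0, 0.0, 0.0, 1.0]] [[447.19773415   0.         316.3947468 ]
 [  0.         447.19773415 236.26568156]
 [  0.           0.           1.        ]] -0.1078750429806712
block_a 0.86 [303.5, 190.4] 301 [[0.629 0.008 0.035]]
block_a 0.78 [400.8, 213.4] 369 [[ 0.575 -0.209  0.035]]
block_a 0.64 [339.5, 217.4] 349 [[ 0.567 -0.072  0.035]]
block_a 0.63 [316.1, 254.5] 336 [[ 0.485 -0.019  0.035]]
block_a 0.63 [405.3, 267.8] 312 [[ 0.453 -0.215  0.035]]
case 0.57 [296.7, 226.4] 11925 [[0.548 0.024 0.035]]
case 0.47 [108.9, 214.8] 4875 [[0.58  0.454 0.035]]
lid 0.76 [268.4, 227.3] 4735 [[0.547 0.087 0.035]]
lid 0.28 [484.8, 287.2] 648 [[ 0.407 -0.393  0.035]]
```

View pics/scene0.png

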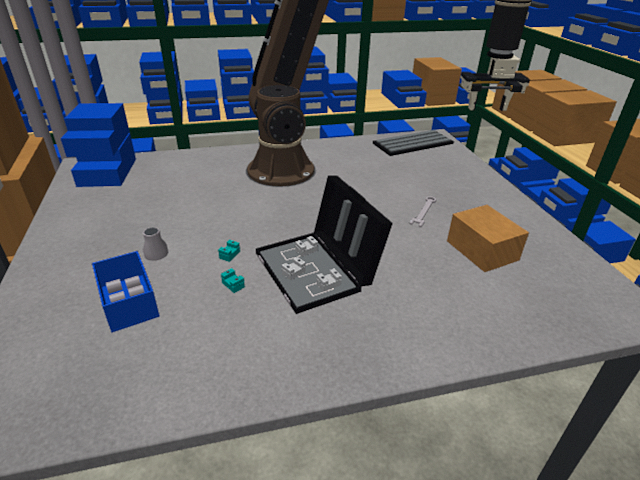

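View pics/top0.png

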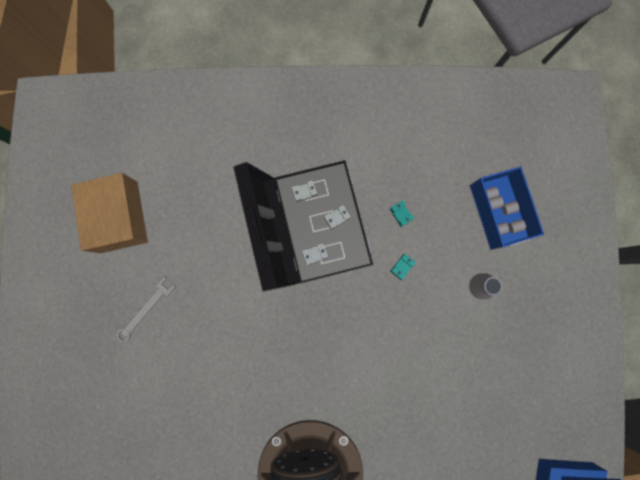

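```bash
python3 - <<'E'
from h import *
p=capture('top');T=cam(p)
q=unproj(p,T,[[346,161],[372,264]],.016);print(q, np.linalg.norm(q[0]-q[1]))
y=(q[0]-q[1]);yaw=np.degrees(np.arctan2(y[1],y[0]))-90;print('yaw if case y=far',yaw)
print(unproj(p,T,[[236,165],[264,290]],.18))
img=p['pixels'][140:310,220:390];cv2.imwrite('pics/topcrop.png',cv2.resize(img,None,fx=3.5,fy=3.5,interpolation=cv2.INTER_CUBIC))
st=get_state();w=capture('wrist');print(np.round(w['hand_eye'],3).tolist(),w['mtx'])
E
```

```text
[[ 0.70170749 -0.09019413  0.016     ]
 [ 0.46357732 -0.14411992  0.016     ]] 0.24415971814130955
yaw if case y=far -77.24028993637283
[[0.6500984  0.13408247 0.18      ]
 [0.4095755  0.07912207 0.18      ]]
[[-0.0, -0.966, -0.26, 0.07], [1.0, 0.0, -0.001, -0.0], [0.001, -0.26, 0.966, -0.158], [0.0, 0.0, 0.0, 1.0]] [[409.48858564   0.         320.71239335]
 [  0.         409.48858564 241.50791509]
 [  0.           0.           1.        ]]
```

View pics/topcrop.png

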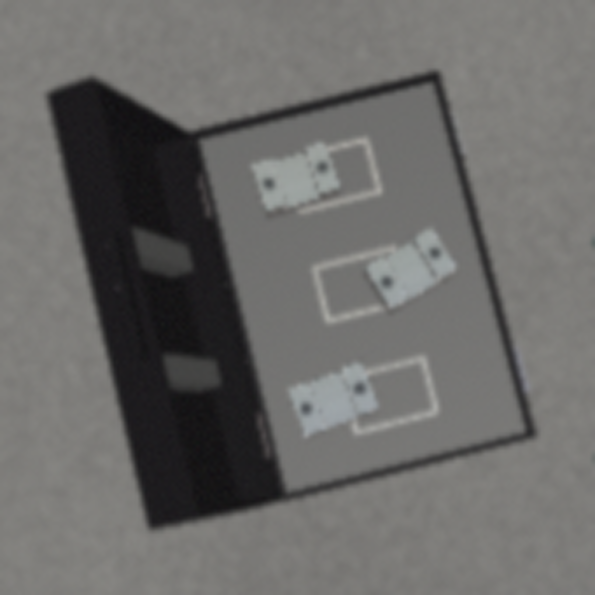

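Three candidates for the saddle blocks are silver, at top-view pixels (303,190), (339,217) and (316,254), all inside the case. The two turquoise look-alikes at (401,213) and (405,268) sit outside it, so I'll leave those alone. The crop confirms the silver ones, each beside an outline. The lid is up on the world +y side.

{"op": "jog_arm", "data": {"moves": [[[0, 0, -2], 10.7, 6], [[0, 0, -2], 10.7, 6], [[0, 0, -2], 10.7, 6], [[0, 0, -2], 10.7, 6], [[0, 0, 0], 10.7, 6], [[0, 0, 0], 10.7, 6], [[5.8, -1.8, 0], 0, 6], [[5.8, -1.8, 0], 0, 6], [[5.8, -1.8, 0], 0, 6], [[5.8, -1.8, 0], 0, 6], [[5.8, -1.8, 0], 0, 6], [[5.8, -1.8, 0], 0, 6]]}}

```text
time_s: 2.0
tcp_pos: [0.3345, 0.3408, 0.307]
eef_rot: [-180.0, 0.0, -77.1]
contact_force: [1.5, 0.3, 0.3]
gripper_width: 0.0601
gripper_force: 0.0
```

{"op": "jog_arm", "data": {"moves": [[[5.8, -1.8, 0], 0, 6], [[5.8, -1.8, 0], 0, 6], [[5.8, -1.8, 0], 0, 6], [[5.8, -1.8, 0], 0, 6], [[5.8, -1.8, 0], 0, 6], [[5.8, -1.8, 0], 0, 6], [[5.8, -1.8, 0], 0, 6], [[5.8, -1.8, 0], 0, 6], [[0, 0, 3], 0, 5], [[0, 0, 3], 0, 5], [[0, 0, 0], 0, 5]]}}

```text
time_s: 3.38
tcp_pos: [0.5762, -0.078, 0.2445]
eef_rot: [179.7, 0.0, -77.2]
contact_force: [-0.2, -0.7, 1.0]
gripper_width: 0.0499
gripper_force: 0.0
```

```bash
python3 - <<'E'
from h import *
st=get_state();w=capture('wrist');T=cam(w,st);pickle.dump((w,T),open('w1.pkl','wb'))
print(st['time_s'],st['tcp_pos'],st['eef_rot'],st['joints'])
cv2.imwrite('pics/w1.png',w['pixels'])
for r in regions_of(w,'block_a'):
    c,s,a=cv2.minAreaRect(np.argwhere(r['pixels'])[:,::-1].astype(np.float32))
    print(r['confidence'],r['pixel'],c,s,a,unproj(w,T,r['pixel'],.035))
E
```

```text
3.375 [ 0.57619155 -0.07804634  0.24445085] [ 1.79743707e+02  3.60890028e-02 -7.71790274e+01] [ 1.15257232e+01  1.13024996e+01 -9.69803632e+00 -3.23854519e-02
 -6.92565104e+01  1.30686849e+00]
0.97 [353.1, 61.4] (353.14935302734375, 57.60127639770508) (41.734588623046875, 60.40264892578125) 72.29956817626953 [[ 0.57758162 -0.20820707  0.035     ]]
0.92 [324.9, 223.1] (322.5500183105469, 222.14999389648438) (57.55344772338867, 35.10127639770508) 71.56504821777344 [[ 0.5694778  -0.06712014  0.035     ]]
0.89 [389.5, 273.1] (392.9169006347656, 281.126953125) (46.883094787597656, 36.50149917602539) 84.5596694946289 [[ 0.49850246 -0.03323805  0.035     ]]
0.8 [246.7, 270.3] (246.9085235595703, 278.67681884765625) (57.866127014160156, 38.09888458251953) 83.6598129272461 [[ 0.63163401 -0.00601658  0.035     ]]
0.71 [478.4, 92.5] (482.1365966796875, 93.0292739868164) (59.362548828125, 48.59629821777344) 57.094757080078125 [[ 0.46628079 -0.20895962  0.035     ]]
```

View pics/w1.png

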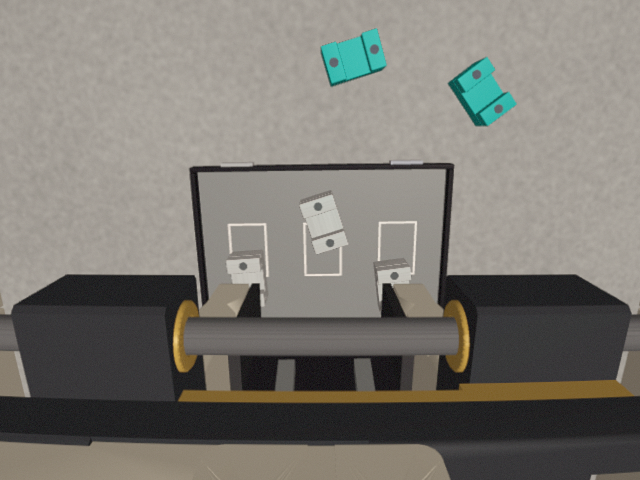

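The wrist view shows the silver blocks at (323,222), (246,270) and (391,272), the three outlines, and the turquoise pair outside at (353,57) and (482,93). The fingers hide the two outer blocks, so I'll back the camera off.

{"op": "jog_arm", "data": {"moves": [[[-4, 0, -1], 0, 5], [[-4, 0, -1], 0, 5], [[0, 0, 0], 0, 5], [[0, 0, 0], 0, 5]]}}

```text
time_s: 3.98
tcp_pos: [0.5602, 0.0007, 0.268]
eef_rot: [-179.9, -0.0, -77.1]
contact_force: [0.4, 0.0, 0.5]
gripper_width: 0.0499
gripper_force: 0.0
```

```bash
cat > meas.py <<'E'
from h import *
from scipy.optimize import least_squares
def blocks(w,T,n=5):
    """fit block visible outline from mask: project 3D box hull, maximise IoU w/ mask contour"""
    out=[]
    for r in regions_of(w,'block_a')[:n]:
        m=r['pixels'].astype(np.uint8)
        c=w['pixels'][r['pixels']].mean(0)
        turq=c[2]<0.7*c[0]
        out.append((r,m,turq))
    return out
def fit(w,T,m,x0,y0,yaw0,z0=.005):
    B=np.array([[sx*.025,sy*.016,z] for sx in(-1,1) for sy in(-1,1) for z in(0,.03)])
    ys,xs=np.where(m>0);bx=(xs.min()-30,ys.min()-30,xs.max()+30,ys.max()+30)
    S=8
    def cost(q):
        a=np.radians(q[2]);Rz=np.array([[np.cos(a),-np.sin(a),0],[np.sin(a),np.cos(a),0],[0,0,1]])
        P=proj(w,T,B@Rz.T+[q[0]/100,q[1]/100,z0])
        h=cv2.convexHull(((P-[bx[0],bx[1]]+.5)*S).astype(np.float32)).astype(np.int32)
        im=np.zeros(((bx[3]-bx[1])*S,(bx[2]-bx[0])*S),np.uint8);cv2.fillPoly(im,[h],1)
        return 1-2*(im&M).sum()/(im.sum()+M.sum()+0.)
    M=cv2.resize(m[bx[1]:bx[3],bx[0]:bx[2]],None,fx=S,fy=S,interpolation=cv2.INTER_NEAREST)
    from scipy.optimize import minimize
    best=None
    for dy in(-15,0,15):
        s=minimize(cost,[x0*100,y0*100,yaw0+dy],method='Nelder-Mead',options=dict(initial_simplex=[[x0*100,y0*100,yaw0+dy],[x0*100+.5,y0*100,yaw0+dy],[x0*100,y0*100+.5,yaw0+dy],[x0*100,y0*100,yaw0+dy+8]],maxiter=80))
        if best is None or s.fun<best.fun: best=s
    return np.r_[best.x[:2]/100,best.x[2],best.fun]
def snap(name):
    st=get_state();w=capture('wrist');T=cam(w,st);pickle.dump((w,T),open(name+'.pkl','wb'));cv2.imwrite(f'pics/{name}.png',w['pixels'])
    print('t',st['time_s'],'tcp',np.round(st['tcp_pos'],4),np.round(st['eef_rot'],2))
    return w,T
def report(w,T,yaw0=102.8):
    for r,m,t in blocks(w,T):
        if t: continue
        g=unproj(w,T,r['pixel'],.03)[0]
        print('block',np.round(r['confidence'],2),np.round(r['pixel']),np.round(fit(w,T,m,g[0],g[1],yaw0),4))
E
python3 - <<'E'
from meas import *
w,T=snap('w2');report(w,T)
E
```

```text
t 3.975 tcp [0.5602 0.0007 0.268 ] [-179.87   -0.    -77.06]
block 0.75 [252. 196.] [6.303000e-01 7.000000e-03 1.062176e+02 5.470000e-02]
block 0.73 [327. 137.] [ 5.707000e-01 -6.560000e-02  1.212982e+02  2.160000e-02]
block 0.67 [395. 204.] [ 4.874000e-01 -1.530000e-02  1.116811e+02  3.580000e-02]
```

View pics/w2.png

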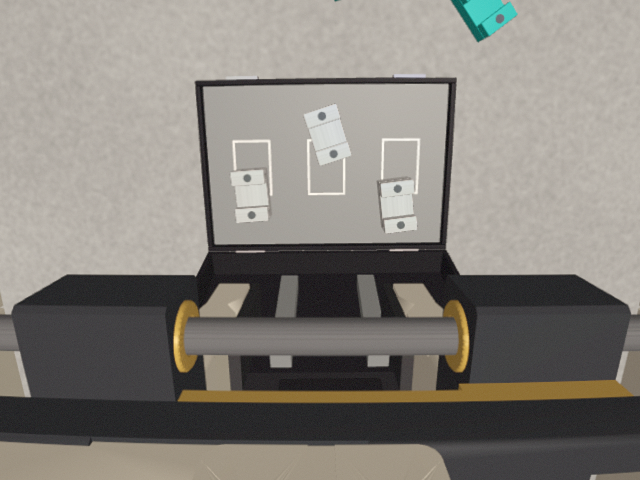

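```bash
cat >> meas.py <<'E'
def casefit(w,T,x0=(.5638,-.034,102.8),wid=.002):
    im=w['pixels'].astype(float).min(2)
    ex=np.zeros(im.shape,np.uint8)
    for r,m,t in blocks(w,T): ex|=m
    ex=cv2.dilate(ex,np.ones((7,7)))
    a=np.radians(x0[2]);c,s=np.cos(a),np.sin(a)
    vv,uu=np.mgrid[0:480,0:640];X=unproj(w,T,np.c_[uu.ravel(),vv.ravel()],.005)[:,:2]-x0[:2]
    L=np.c_[X[:,0]*c+X[:,1]*s,-X[:,0]*s+X[:,1]*c].reshape(480,640,2)
    roi=(abs(L[...,0])<.065)&(abs(L[...,1])<.11)&(ex==0)
    med=np.median(im[roi]);sel=roi&(im>med+30)
    P=L[sel];wt=np.sqrt(im[sel]-med)
    def res(q):
        k=np.radians(q[2]);p=P-q[:2];p=np.c_[p[:,0]*np.cos(k)+p[:,1]*np.sin(k),-p[:,0]*np.sin(k)+p[:,1]*np.cos(k)]
        d=np.inf
        for yc in(-.075,0,.075):
            h=np.array([.027,.018])-q[3]
            e=np.abs(p-[0,yc])-h
            sd=np.linalg.norm(np.maximum(e,0),axis=1)+np.minimum(e.max(1),0)
            d=np.minimum(d,np.abs(sd))
        return d*1000*wt/5
    s_=least_squares(res,[0,0,0,.0008],loss='soft_l1',f_scale=1.,x_scale=[.005,.005,1,.001])
    q=s_.x
    print('n',sel.sum(),'med',med,'q',q,'resid mm',np.median(res(q)/wt*5))
    return np.array([x0[0]+c*q[0]-s*q[1],x0[1]+s*q[0]+c*q[1],x0[2]+q[2]])
def marks(cs):
    a=np.radians(cs[2]);y=np.array([-np.sin(a),np.cos(a)])
    return {k:cs[:2]+v*y for k,v in dict(right=-.075,mid=0,left=.075).items()}
E
python3 - <<'E'
from meas import *
for n in['w1','w2']:
    w,T=pickle.load(open(n+'.pkl','rb'))
    try:
        cs=casefit(w,T);print(n,cs,marks(cs))
    except Exception as e: print(e)
w,T=capture('wrist'),None
st=get_state();T=cam(w,st);cs=casefit(w,T);print(cs)
E
```

```text
n 813 med 137.0 q [ 1.64748408e-04 -2.85617607e-04  8.15265432e-01 -9.94181854e-05] resid mm 0.7118254356030563
w1 [ 5.64042020e-01 -3.37760675e-02  1.03615265e+02] {'right': array([ 0.63693439, -0.01612099]), 'mid': array([ 0.56404202, -0.03377607]), 'left': array([ 0.49114965, -0.05143115])}
n 867 med 161.0 q [ 3.95862452e-06 -2.27276486e-04  8.41384966e-01 -1.19008560e-04] resid mm 0.6776679267487125
w2 [ 5.64020751e-01 -3.39457870e-02  1.03641385e+02] {'right': array([ 0.63690507, -0.01625748]), 'mid': array([ 0.56402075, -0.03394579]), 'left': array([ 0.49113643, -0.05163409])}
n 847 med 161.0 q [ 2.51967651e-05 -1.27833749e-04  7.67849136e-01 -9.95489342e-05] resid mm 0.6443577194651453
[ 5.63919075e-01 -3.39471080e-02  1.03567849e+02]
```

{"op": "jog_arm", "data": {"moves": [[[0, 0, 0], -0.7, 5], [[3.35, 0.27, 0], 0, 5], [[3.35, 0.27, 0], -8.7, 5], [[0, 0, 4], -9, 5], [[0, 0, 5], 0, 5], [[0, 0, 5], 0, 5], [[0, 0, 4], 0, 5], [[0, 0, 3], 0, 5], [[0, 0, 2], 0, 5], [[0, 0, 1], 0, 5], [[0, 0, 0.8], 0, 5], [[0, 0, 0], 0, 5]]}}

```text
time_s: 5.78
tcp_pos: [0.5703, -0.0661, 0.0186]
eef_rot: [180.0, -0.0, -58.7]
contact_force: [-0.4, -0.5, -0.3]
gripper_width: 0.0499
gripper_force: 0.0
```

{"op": "jog_arm", "data": {"moves": [[[0, 0, 0.8], 0, 5], [[0, 0, 0], 0, 2.5], [[0, 0, 0], 0, 2.5], [[0, 0, 0], 0, 2.5], [[0, 0, 0], 0, 2.5]], "newtons": 12}}

```text
time_s: 6.4
tcp_pos: [0.5704, -0.0661, 0.0108]
eef_rot: [-180.0, -0.0, -58.7]
contact_force: [-0.3, -0.2, 1.0]
gripper_width: 0.0321
gripper_force: 12.0
```

```bash
python3 - <<'E'
from meas import *
w,T=snap('g1');report(w,T)
E
```

```text
t 6.4 tcp [ 0.5704 -0.0661  0.0108] [-1.7998e+02 -1.0000e-02 -5.8740e+01]
block 0.61 [322. 300.] [ 5.70400e-01 -6.52000e-02  1.21408e+02  1.66500e-01]
block 0.47 [ 58. 363.] [  0.6669  -0.0195 -12.4887   0.8996]
```

{"op": "jog_arm", "data": {"moves": [[[0, 0, 0], 6, 2.5], [[0, 0, 0], 6, 2.5], [[0, 0, 0], 5.7, 2.5], [[-0.8, -0.03, 0], 0, 2.5], [[-0.8, -0.03, 0], 0, 2.5], [[-0.8, -0.04, 0], 0, 2.5], [[-0.88, -0.04, 0], 0, 2.5], [[0, 0, 0], 0, 2.5], [[0, 0, 0], 0, 2.5]]}}

```text
time_s: 7.62
tcp_pos: [0.5639, -0.0325, 0.0108]
eef_rot: [-180.0, 0.1, -76.4]
contact_force: [-1.2, 5.1, 6.0]
gripper_width: 0.0321
gripper_force: 12.0
```

{"op": "jog_arm", "data": {"moves": [[[0.14, 0, 0], 0, 2.5], [[0, 0, 0], 0, 2.5], [[0, 0, 0], 0, 5], [[0, 0, 0], 0, 5], [[0, 0, -2], 0, 5], [[0, 0, -3], 0, 5]]}}

```text
time_s: 8.38
tcp_pos: [0.5631, -0.0355, 0.0598]
eef_rot: [179.8, 0.0, -76.5]
contact_force: [-0.5, 0.2, 0.4]
gripper_width: 0.0502
gripper_force: 0.0
```

{"op": "jog_arm", "data": {"moves": [[[-1.2, -3.7, 0], 0, 5], [[-1.2, -3.7, 0], -2, 5], [[0, 0, 0], 0, 5], [[0, 0, 2.5], 0, 5], [[0, 0, 1.5], 0, 5], [[0, 0, 0.6], 0, 5], [[0, 0, 0.4], 0, 5], [[0, 0, 0], 0, 5]]}}

```text
time_s: 9.38
tcp_pos: [0.6306, 0.0054, 0.0108]
eef_rot: [-180.0, -0.0, -74.4]
contact_force: [-0.4, 0.4, 0.3]
gripper_width: 0.0499
gripper_force: 0.0
```

{"op": "jog_arm", "data": {"moves": [[[0, 0, 0], 0, 2.5], [[0, 0, 0], 0, 2.5], [[0, 0, 0], 0, 2.5], [[0, 0, 0], 2, 2.5], [[0.8, -0.03, 0], 0, 2.5], [[0.8, -0.03, 0], 0, 2.5], [[0.74, -0.04, 0], 0, 2.5], [[0, 0, 0], 0, 2.5], [[0, 0, 0], 0, 2.5]]}}

```text
time_s: 10.5
tcp_pos: [0.6378, -0.018, 0.011]
eef_rot: [-179.9, -0.0, -76.4]
contact_force: [1.9, -2.4, 4.6]
gripper_width: 0.032
gripper_force: 11.9
```

{"op": "jog_arm", "data": {"moves": [[[-0.1, 0.05, 0], 0, 2.5], [[0, 0, 0], 0, 5], [[0, 0, 0], 0, 5], [[0, 0, -2], 0, 5], [[0, 0, -3], 0, 5], [[0, 0, 0], 0, 5]]}}

```text
time_s: 11.25
tcp_pos: [0.6374, -0.0157, 0.0625]
eef_rot: [-179.8, 0.0, -76.4]
contact_force: [0.5, 0.4, -1.2]
gripper_width: 0.0498
gripper_force: 0.0
```

{"op": "jog_arm", "data": {"moves": [[[-1.2, 4.85, 0], 0, 5], [[-1.2, 4.85, 0], 0, 5], [[-1.16, 4.87, 0], 0, 5], [[0, 0, 0], -8, 5], [[0, 0, 2.5], 0, 5], [[0, 0, 1.5], 0, 5], [[0, 0, 0.8], 0, 5], [[0, 0, 0.4], 0, 5], [[0, 0, 0], 0, 5]]}}

```text
time_s: 12.38
tcp_pos: [0.4862, -0.0158, 0.0084]
eef_rot: [180.0, 0.0, -68.4]
contact_force: [-0.0, -1.2, 0.3]
gripper_width: 0.0498
gripper_force: 0.0
```

{"op": "jog_arm", "data": {"moves": [[[0, 0, 0], 0, 2.5], [[0, 0, 0], 0, 2.5], [[0, 0, 0], 0, 2.5], [[0, 0, 0], 0, 2.5]]}}

```text
time_s: 12.88
tcp_pos: [0.4865, -0.0157, 0.0089]
eef_rot: [-180.0, -0.0, -68.4]
contact_force: [-0.6, 0.6, 4.4]
gripper_width: 0.0317
gripper_force: 12.0
```

{"op": "jog_arm", "data": {"moves": [[[0, 0, 0], 8, 2.5], [[0.9, 0.1, 0], 0, 2.5], [[0.9, 0.1, 0], 0, 2.5], [[0.9, 0.1, 0], 0, 2.5], [[0.9, 0.1, 0], 0, 2.5], [[0, 0, 0], 0, 2.5], [[0, 0, 0], 0, 2.5]]}}

```text
time_s: 13.75
tcp_pos: [0.4915, -0.0526, 0.0089]
eef_rot: [-180.0, -0.0, -76.4]
contact_force: [1.3, -5.2, 5.5]
gripper_width: 0.0318
gripper_force: 12.0
```

{"op": "jog_arm", "data": {"moves": [[[-0.08, 0, 0], 0, 2.5], [[0, 0, 0], 0, 5], [[0, 0, 0], 0, 5], [[0, 0, -3], 0, 5], [[0, 0, -6], 0, 5], [[0, 0, -6], 0, 5], [[0, 0, -6], 0, 5], [[0, 0, -3], 0, 5], [[-2.3, -3.7, 0], 0, 5], [[-2.3, -3.7, 0], 0, 5], [[0, 0, 0], 0, 5], [[0, 0, 0], 0, 5]]}}

```text
time_s: 15.25
tcp_pos: [0.5511, 0.0111, 0.2478]
eef_rot: [179.9, 0.0, -76.4]
contact_force: [-1.0, -0.0, -0.1]
gripper_width: 0.0501
gripper_force: 0.0
```

```bash
python3 - <<'E'
from meas import *
w,T=snap('w3');report(w,T,103.6);print(casefit(w,T))
im=w['pixels'][60:300,160:500];cv2.imwrite('pics/w3c.png',cv2.resize(im,None,fx=2.3,fy=2.3,interpolation=cv2.INTER_CUBIC))
E
```

```text
t 15.25 tcp [0.5511 0.0111 0.2478] [179.89   0.   -76.4 ]
block 0.74 [320. 160.] [ 5.648000e-01 -3.260000e-02  1.035797e+02  1.780000e-02]
block 0.7 [399. 157.] [ 4.924000e-01 -5.140000e-02  1.052065e+02  3.080000e-02]
block 0.6 [235. 159.] [ 6.370000e-01 -1.500000e-02  1.043704e+02  3.710000e-02]
n 271 med 163.0 q [ 2.30831928e-04 -2.71700588e-04  1.08873041e+00 -8.51882750e-04] resid mm 0.33737640591794194
[ 5.64013808e-01 -3.37147095e-02  1.03888730e+02]
```

View pics/w3c.png

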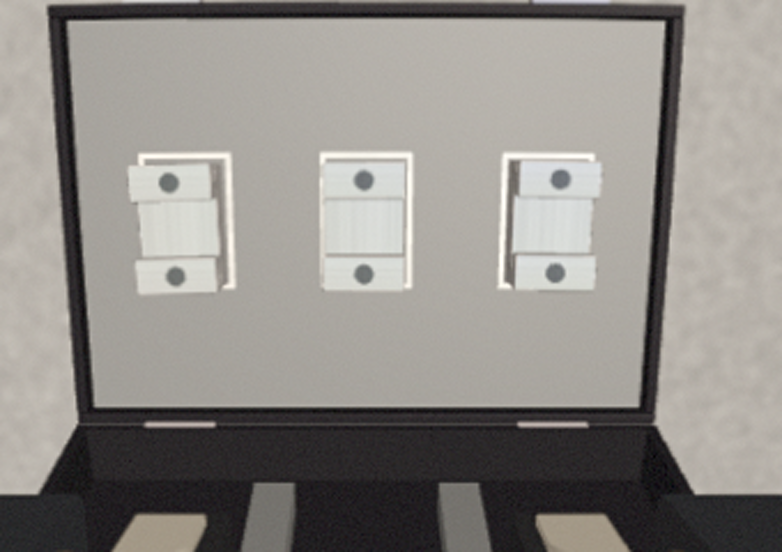

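The crop shows each block square within its outline, off by about 1 mm by the fits. Next is the lid. It leans back at about 1.74 rad, so I'll close the fingers and go behind it.

{"op": "jog_arm", "data": {"moves": [[[0, 0, -1], 0, 0], [[-4.3, -0.1, 0], 0, 0], [[-4.3, -0.1, 0], 0, 0], [[-4.3, 0, 0], 0, 0], [[0, 0, 0], 0, 0], [[0, 0, 4], 0, 0], [[0, 0, 4], 0, 0], [[0, 0, 2.3], 0, 0], [[0, 0, 0], 0, 0]]}}

```text
time_s: 16.52
tcp_pos: [0.5228, 0.1358, 0.1546]
eef_rot: [179.8, -0.1, -76.5]
contact_force: [0.8, -0.5, 1.1]
gripper_width: 0.0003
gripper_force: 0.0
```

```bash
python3 - <<'E'
from h import *
st=get_state();print(st['tcp_pos'],st['contact_force'],st['eef_rot'])
cs=np.array([.5640,-.0339]);d=np.array(st['tcp_pos'][:2])-cs;print('case x,y',d@[-.2351,.972],d@[-.972,-.2351])
for n in['scene','top']:
    p=capture(n);T=cam(p)
    R_=np.array([[-.2351,-.972],[.972,-.2351]])
    r=regions_of(p,'lid');m=r[0]['pixels'].astype(np.uint8)
    best=[]
    for phi in np.arange(1.3,2.1,.02):
        e=np.array([-np.cos(phi),np.sin(phi)]);nn=np.array([np.sin(phi),np.cos(phi)])
        P=[]
        for s in(0,.17):
            for t in(0,.03):
                for y in(-.125,.125):
                    xz=np.array([.085,.016])+s*e+t*nn;P.append(np.r_[cs+R_@[xz[0],y],xz[1]])
        h=cv2.convexHull(proj(p,T,P).astype(np.float32)).astype(int);im=np.zeros((480,640),np.uint8);cv2.fillPoly(im,[h.astype(np.int32)],1)
        best.append(((im&m).sum()/(im|m).sum(),round(phi,2)))
    print(n,r[0]['confidence'],sorted(best)[-4:])
    if n=='scene': cv2.imwrite('pics/s2.png',cv2.resize(p['pixels'][120:330,220:500],None,fx=2.5,fy=2.5))
E
```

```text
[0.52276865 0.13580934 0.15464214] [ 0.8186258  -0.53442568  1.05607696] [ 1.79840348e+02 -5.94809232e-02 -7.64786556e+01]
case x,y 0.1746509686229271 0.00017820692079672888
scene 0.76 [(np.float64(0.9397748592870544), np.float64(1.84)), (np.float64(0.9438689018647579), np.float64(1.82)), (np.float64(0.9489815343613174), np.float64(1.78)), (np.float64(0.9513585407562227), np.float64(1.8))]Traceback (most recent call last):
  File "<stdin>", line 7, in <module>
IndexError: list index out of range
```

View pics/s2.png

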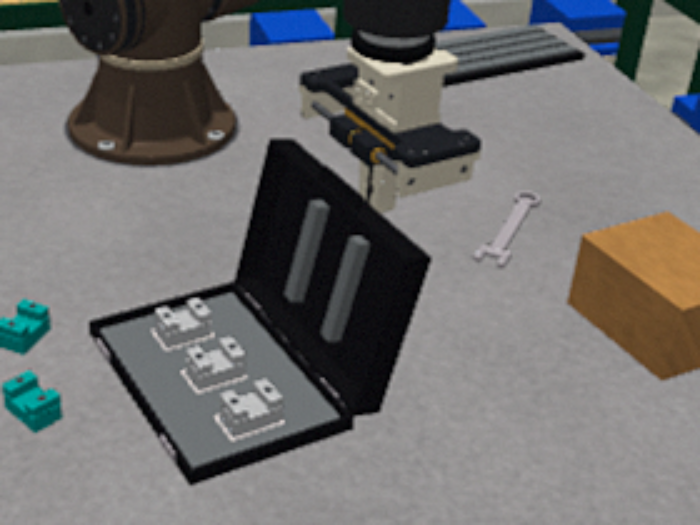

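The scene crop shows the gripper behind the lid with its fingers clear of the edge, and the blocks in an even row. I'll push the lid over slowly.

{"op": "jog_arm", "data": {"moves": [[[0.5, 0, -0.11], 0, 0], [[0.5, 0, -0.11], 0, 0], [[0.5, 0, -0.11], 0, 0], [[0.5, 0, -0.11], 0, 0], [[0.5, 0, -0.11], 0, 0], [[0.5, 0, -0.11], 0, 0], [[0.5, 0, -0.11], 0, 0], [[0.5, 0, -0.11], 0, 0], [[0.5, 0, -0.11], 0, 0], [[0.5, 0, -0.11], 0, 0]]}}

```text
time_s: 17.98
tcp_pos: [0.5354, 0.0881, 0.1665]
eef_rot: [-180.0, -0.0, -76.4]
contact_force: [1.2, 2.9, 0.9]
gripper_width: -0.0001
gripper_force: 1.5
```

{"op": "jog_arm", "data": {"moves": [[[0.51, 0, -0.03], 0, 0], [[0.51, 0, -0.03], 0, 0], [[0.51, 0, -0.03], 0, 0], [[0.51, 0, -0.03], 0, 0], [[0.51, 0, -0.03], 0, 0], [[0.51, 0, -0.03], 0, 0], [[0.51, 0, -0.03], 0, 0], [[0.51, 0, -0.03], 0, 0]]}}

```text
time_s: 18.98
tcp_pos: [0.5444, 0.0483, 0.1685]
eef_rot: [179.9, 0.0, -76.4]
contact_force: [-0.7, 3.3, -1.0]
gripper_width: 0.0005
gripper_force: 1.1
```

{"op": "jog_arm", "data": {"moves": [[[0.5, 0, 0.06], 0, 0], [[0.5, 0, 0.06], 0, 0], [[0.5, 0, 0.1], 0, 0], [[0.5, 0, 0.1], 0, 0], [[0.5, 0, 0.11], 0, 0], [[0.5, 0, 0.13], 0, 0], [[0.5, 0, 0.15], 0, 0], [[0.48, 0, 0.15], 0, 0], [[0.48, 0, 0.15], 0, 0]]}}

```text
time_s: 20.1
tcp_pos: [0.5553, 0.0051, 0.1587]
eef_rot: [180.0, 0.0, -76.4]
contact_force: [-2.4, 1.3, 2.1]
gripper_width: 0.0002
gripper_force: 1.1
```

{"op": "jog_arm", "data": {"moves": [[[0.46, 0, 0.2], 0, 0], [[0.46, 0, 0.22], 0, 0], [[0.45, 0, 0.23], 0, 0], [[0.45, 0, 0.24], 0, 0], [[0.44, 0, 0.25], 0, 0], [[0.44, 0, 0.27], 0, 0], [[0.43, 0, 0.28], 0, 0], [[0.42, 0, 0.3], 0, 0], [[0.41, 0, 0.3], 0, 0]]}}

```text
time_s: 21.22
tcp_pos: [0.5647, -0.0334, 0.1358]
eef_rot: [-180.0, -0.0, -76.4]
contact_force: [0.0, 0.2, 2.1]
gripper_width: 0.0007
gripper_force: 1.0
```

{"op": "jog_arm", "data": {"moves": [[[0.37, 0, 0.31], 0, 0], [[0.36, 0, 0.32], 0, 0], [[0.35, 0, 0.33], 0, 0], [[0.34, 0, 0.34], 0, 0], [[0.33, 0, 0.34], 0, 0], [[0.31, 0, 0.35], 0, 0], [[0.3, 0, 0.36], 0, 0], [[0.29, 0, 0.37], 0, 0]]}}

```text
time_s: 22.22
tcp_pos: [0.5708, -0.0591, 0.1085]
eef_rot: [-180.0, -0.0, -76.4]
contact_force: [0.3, -0.8, 1.5]
gripper_width: 0.0003
gripper_force: 0.8
```

{"op": "jog_arm", "data": {"moves": [[[0.27, 0, 0.36], 0, 0], [[0.25, 0, 0.37], 0, 0], [[0.24, 0, 0.37], 0, 0], [[0.22, 0, 0.37], 0, 0], [[0.21, 0, 0.37], 0, 0], [[0.2, 0, 0.38], 0, 0], [[0.18, 0, 0.38], 0, 0]]}}

```text
time_s: 23.1
tcp_pos: [0.5744, -0.0743, 0.0824]
eef_rot: [180.0, 0.0, -76.4]
contact_force: [0.9, 0.2, 2.3]
gripper_width: 0.0003
gripper_force: 0.7
```

{"op": "jog_arm", "data": {"moves": [[[0.14, 0, 0.28], 0, 0], [[0.12, 0, 0.28], 0, 0], [[0.12, 0, 0.27], 0, 0], [[0.11, 0, 0.27], 0, 0], [[0.1, 0, 0.26], 0, 0], [[0.09, 0, 0.26], 0, 0], [[0.08, 0, 0.26], 0, 0], [[0.08, 0, 0.25], 0, 0]]}}

```text
time_s: 24.1
tcp_pos: [0.5764, -0.0824, 0.0613]
eef_rot: [180.0, -0.0, -76.4]
contact_force: [0.0, -0.7, 0.6]
gripper_width: 0.0004
gripper_force: 0.6
```

{"op": "jog_arm", "data": {"moves": [[[0.04, 0, 0.16], 0, 0], [[0.04, 0, 0.16], 0, 0], [[0.04, 0, 0.16], 0, 0], [[0.04, 0, 0.15], 0, 0], [[0.04, 0, 0.15], 0, 0], [[0.04, 0, 0.15], 0, 0], [[0.04, 0, 0.15], 0, 0], [[0, 0, 0.12], 0, 0]]}}

```text
time_s: 25.1
tcp_pos: [0.5771, -0.085, 0.0494]
eef_rot: [-180.0, 0.0, -76.4]
contact_force: [0.6, -1.0, 0.8]
gripper_width: 0.0007
gripper_force: 0.5
```

{"op": "jog_arm", "data": {"moves": [[[0, 0, 0.1], 0, 0], [[0, 0, 0.1], 0, 0], [[0, 0, 0.1], 0, 0], [[0, 0, 0], 0, 0]]}}

```text
time_s: 25.6
tcp_pos: [0.5771, -0.085, 0.0464]
eef_rot: [-180.0, 0.0, -76.4]
contact_force: [0.2, -0.5, 0.6]
gripper_width: 0.0006
gripper_force: 0.2
```

{"op": "jog_arm", "data": {"moves": [[[0, 0, 0.1], 0, 0], [[0, 0, 0.1], 0, 0], [[0, 0, 0], 0, 0]]}}

```text
time_s: 25.98
tcp_pos: [0.5771, -0.0849, 0.0461]
eef_rot: [-180.0, -0.0, -76.4]
contact_force: [-6.4, 1.7, 16.4]
gripper_width: 0.0004
gripper_force: 8.3
```

The force rose to 16 N at z = 46 mm, exactly the shut height. I'll lift off and check.

{"op": "jog_arm", "data": {"moves": [[[0, 0, -0.2], 0, 0], [[0, 0, -1], 0, 0], [[0, 0, -4], 0, 0], [[0, 0, -5], 0, 0], [[-4, 0, -5], 0, 0], [[-4, 0, -5], 0, 0], [[0, 0, 0], 0, 0]]}}

```text
time_s: 26.85
tcp_pos: [0.5605, -0.0069, 0.2493]
eef_rot: [-179.5, -0.0, -76.3]
contact_force: [-0.3, -0.3, 0.1]
gripper_width: 0.0007
gripper_force: 0.0
```

```bash
python3 - <<'E'
from h import *
p=capture('scene');T=cam(p);cs=np.array([.5640,-.0339]);R_=np.array([[-.2351,-.972],[.972,-.2351]])
im=p['pixels'].copy()
for q in [(-.085,-.125),(-.085,.125),(.085,-.125),(.085,.125)]:
    u=proj(p,T,np.r_[cs+R_@q,.046])[0];cv2.circle(im,tuple(int(round(v)) for v in u),1,(0,0,255),-1)
cv2.imwrite('pics/s3.png',cv2.resize(im[180:330,200:420],None,fx=3.5,fy=3.5));print(get_state()['contact_force'],get_state()['time_s'])
E
```

```text
[-0.26113668 -0.26536971 -0.47994392] 26.9
```

View pics/s3.png

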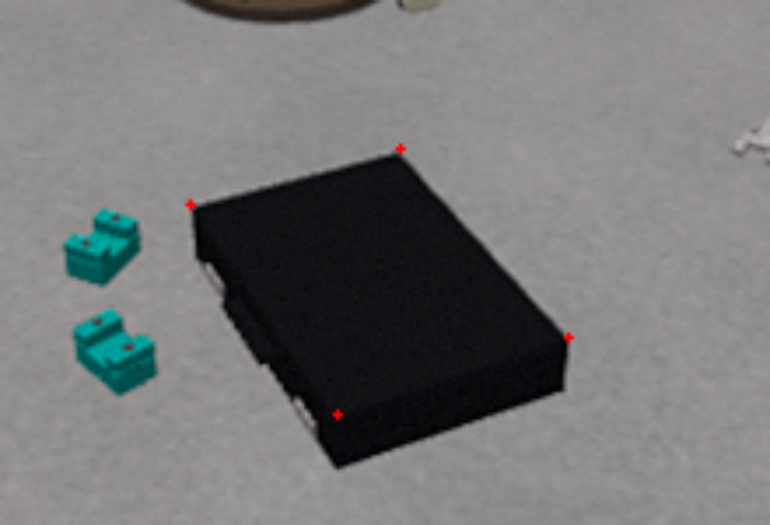

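The lid's corners match the marks predicted for fully shut, it has not sprung back, and the turquoise blocks have not moved. I'll hand the job in.

```bash
python3 -c "
from plant import close_job;print(close_job())"
```

```text
the job is handed in; nothing more can be done
None
```

The three silver blocks are in an even row on their outlines, each off centre by about 1 to 2 mm and square to about 2°; the lid was lowered gently and is fully shut, and the job is handed in at about 27 s with nothing else on the desk touched.

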